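# Close the glue press on a glider wing blank

## Robot

A 7-joint arm with a two-finger parallel gripper is mounted at the origin on the work surface. World frame = base frame: x ahead of the robot, y to its left, z up, the work surface at z = 0. Lengths are in m, angles in degrees, forces in N, time in s.
With the tool pointing down it reaches from about 0.425 to 0.875 m from the base axis. Payload 4.7 kg.
Tool frame: the origin (TCP) lies at the very end of the fingers, on their centre line; the grasp point (between the pads) lies 19 mm behind it; z points along the fingers, y is the line along which they close (so a half turn about z gives the same grasp; the last joint's range is limited). The gripper opens to 87 mm and grips with 3 to 60 N. Pads are 19 mm wide; open, the fingers measure 117 mm over their backs; the gripper's body (75 mm by 190 mm) begins 51 mm behind the grasp point.
Start: joints at [-72.244, 18.392, -4.016, 83.108, 1.295, 78.541, -3.26], TCP at [0.19, 0.622, 0.197] pointing down, gripper open.
Joint ranges: [-163.93, 163.93], [-17.29, 119.83], [-79.2, 71.16], [3.27, 140.29], [-89.18, 269.18], [5.43, 117.66], [-154.24, 154.24]. Speed limits (degrees/s): [147.25, 147.25, 180, 180, 180, 180, 180].

## Interface

Orientations are given as [roll, pitch, yaw] about the fixed x, y, z axes, in that order (R = Rz(yaw) Ry(pitch) Rx(roll)).
In Python, from cell import telemetry, cams, env gives the robot as it stands.
- The arm moves only by the tool arm_command, never from a script. Its argument "series" is text: rows parted by semicolons, each of 5 numbers parted by spaces: the shift along the tool's x, y, z in mm, then the turn about the tool's z in rad, then the closure in counts, from 0 (fully open) to 255 (shut). A call has 1 to 20 rows; each row shifts and turns the commanded pose from where the row before left it, along the tool's axes as they then stand; what a row does not reach is not made up. A row lasts 1/12 s, in which the tool goes at most 41.7 mm and 7.16 degrees, less where a joint would pass 70% of its speed; a pose out of reach is approached as far as the arm can. A call is refused whole if a number of a shift passes 41.7 or a number of a turn 0.125, either way. A call with a gripper value outside its range is refused whole. The fingers move at their own pace and stop on an object; "squeeze" is the grip in N (left out, the last holds). Time passes only in rows, so rows that do not move let the fingers close. It gives the time, the measured TCP pose, the force, the opening and the grip force at its end, in the units of the state.
- telemetry.get_obs(): the state, without advancing time (a new reading comes with each control period).
- cams.read_camera(name): name is "scene" or "side" or "wrist"; returns the picture (400x640x3 uint8, blue, green, red); there is no depth.
- cams.calibration(name): a dict with "K" (3x3 intrinsics, pixels), "origin" and "rotation" of the camera in the world; the wrist camera has in their place "hand_eye" (4x4, takes a point from camera to tool coordinates, whose origin is the TCP and whose axes are the flange's). Camera axes: x right, y down, z forward; pixel columns grow to the right and rows downward; lengths in m; the calibration is good to about 2 mm. The wrist camera is an equidistant fisheye: a pixel r from the principal point sees the ray r / f radians off the axis. A picture is of the moment at which its call begins: read the wrist's pose just before it. calibration takes no time and is no camera call.
- env.sign_off(): hands the job in; it is judged then, once.
The state is a dict: "time_s": time; "qpos": joint angles; "joint_velocities": joint speeds; "effort": joint torques, N m; "tool_pos": TCP position; "tool_rot": TCP orientation; "force": force on the tool from outside, world axes, zero at the start; "wrist_torque": the same for the moment, N m; "grip_width": finger opening in m; "grasp_force": force on a finger pad.
Only numpy, scipy, OpenCV 4.12 (cv2) and the standard library are available. Lean on these libraries where they do the work, as an engineer would, in place of code of your own. Each camera call takes 0.05 s, during which the arm holds its last target. There are 200 camera calls.

## Task

Get the glider wing blank clamped in the little glue press: with a fingertip push the white blank in between its guide strips until it is fully home against the orange back stop, then turn the three-winged thumbscrew clockwise (seen from above) by repeated fingertip strokes on the red faces of its wings until it is screwed down tight. Do not pinch the wings between the fingers, do not lift the blank, and leave the markers, tape and other things around the press where they are.

Things in the scene. Friction and masses are not known exactly. Their poses are not given: they have to be found in the camera images.
- press: Glue press, fixed. Origin on the bench top (z = 0) under the screw's vertical axis; x points from its open front (robot side) to its back, y left, z up. In its frame, mm: plywood base x -145 to 95, y -60 to 60, top z = 20; wooden guide strips along x at y = +-42 to +-53, up to z = 29; blue column at the back x 57 to 93, y -15 to 15, up to z = 121.
- back_stop (a point): Middle of the front face of the orange back stop, at x = 45, y = 0, z = 27 of the press. The stop is 106 wide and reaches from z = 20 to 34 mm. Axes as the press.
- press_arm (a point): Point on the screw's axis on top of the press's blue arm, 82 mm above the bench. The arm is 20 mm thick and spans x -20 to 75, y -15 to 15 of the press, with a round boss of 21 mm radius about the axis. Axes as the press.
- guard_edge (a point): Middle of the orange front edge of the clear fixed guard plate, at x = 16, y = 0, z = 125 (its top) of the press. The plate is 4 mm thick, covers x 16 to 93, y -50 to 50 above the back of the wings: fingers from above reach the wings only in front of this edge, so a stroke covers about a third of a turn; then lift out and set the fingertip behind the next wing.
- screw_centre (a point): On the thumbscrew's axis at half its wings' height; 97 mm above the bench when tight, up to 8 higher when loose (sinks 6 mm a turn). x points along one wing, the others at 120 and 240 degrees; z up. Yellow-edged wings, upright blades 9.5 mm thick, 36 long from the axis, 22 high (11 above, 11 below). Red face to push: the +y side of the wing along x, likewise round; 6 to 35 from the axis.
- thumbscrew (a joint): Angle of the thumbscrew in rad, growing as it turns clockwise seen from above (its yaw falls by as much). Starts between 1 and 4; at 9.0 it is tight: a firm stop, the aluminium foot below the arm (52 mm disc) rests on the blank. Turns easily (about 1 N at the wing) and stays where it is left.
- red_faces: The three red faces of the wings, one part of the thumbscrew. Same origin and axes as screw_centre.
- black_faces: The three black faces on the other side of the wings. Same origin and axes as screw_centre. Touching red and black faces at once with force is pinching.
- blank_centre (a point): Centre of the white wing blank with blue and yellow spots, a rigid slab 140 (x) x 80 (y) x 18 (z) mm, 0.12 kg, loose, lying on the press's base between the guide strips (2 mm play each side), top at z = 38. Fully home its front edge is at x = -95 of the press and its centre at x = -25; it starts 20 to 40 mm further out to the front.
- marker_blue: Bystander, not to be moved: felt marker with blue bands lying on the bench, 135 long, 16 across (sizes in mm); origin at the centre of its underside.
- marker_yellow: Bystander, not to be moved: felt marker with yellow bands lying on the bench, 135 long, 16 across (sizes in mm); origin at the centre of its underside.
- tape_roll: Bystander, not to be moved: white roll of tape lying flat, 56 across, 19 high (sizes in mm); origin at the centre of its underside.
- sanding_block: Bystander, not to be moved: cork sanding block, 85 x 55 x 38 high (sizes in mm); origin at the centre of its underside.
- offcut: Bystander, not to be moved: wooden offcut lying flat, 130 x 55 x 18 high (sizes in mm); origin at the centre of its underside.
- steel_cup: Bystander, not to be moved: open steel cup, 72 across the rim, 85 high (sizes in mm); origin at the centre of its underside.
- knife: Bystander, not to be moved: yellow utility knife lying flat, about 140 long, 24 wide, 18 high (sizes in mm); origin at the centre of its underside.
Things that resemble listed ones, but are neither listed nor needed, are in the scene too. Of the things that look like the part that bears blank_centre, the largest one is meant.

How it is judged (in metres and radians):
On the way, in this order (a step that is already met when the one before it is completed fails the run):
1. the blank is pushed fully home against the back stop while the thumbscrew is still loose (x of blank_centre in the frame of press above -0.0285 m and y of blank_centre in the frame of press between -0.006 and 0.006 m and height (world z) of blank_centre between 0.025 and 0.034 m and value of joint thumbscrew below 4.6 rad), for 0.2 s.
2. the thumbscrew is screwed down tight (x of blank_centre in the frame of press above -0.0285 m and y of blank_centre in the frame of press between -0.006 and 0.006 m and height (world z) of blank_centre between 0.025 and 0.034 m and value of joint thumbscrew above 8.7 rad), for 0.2 s.
At the end, for the whole second after the job is handed in: The blank lies flat in the press within 3.5 mm of its place against the back stop, and the thumbscrew stands at rest at 8.7 rad or more (its stop is at 9.0) (all of step 2 and velocity of joint thumbscrew between -0.1 and 0.1 rad/s); the robot touches nothing.
It fails at once if the wings are pinched: the fingers press on red and black faces at once with more than 3 N each (contact force between the fingers and red_faces above 3 N and contact force between the fingers and black_faces above 3 N).
It fails at once if the blank is lifted more than 12 mm off the press (height (world z) of blank_centre above 0.041 m).
It fails at once if one of the things around the press is moved by more than 25 mm (distance of any of marker_blue, marker_yellow, tape_roll, sanding_block, offcut, steel_cup, knife from where it was at the start of the episode above 0.025 m).
It also fails if it takes over 61 s, if anything falls off the work surface, if the arm or the gripper's body presses on something with over 40 N, if the wrist force passes 120 N, or if a joint passes its speed limit or range.

## Working session

There is one attempt and no reset: what is moved stays moved. The work goes in short steps, Python scripts to look and compute and a tool call to move; the robot and the scene stay as the last step left them, time stands still between calls to the robot, and variables do not carry over. Pictures are saved under pics/ and viewed, at most 10 in all, crops included, and the job is handed in when it is done.

Besides the shell and the picture viewer there is one more tool, called after "Emit:" by a JSON object that holds its "api" and its "payload", one argument or row to a line. arm_command: Moves the arm, as the interface text tells. Its arguments: {"type":"object","properties":{"series":{"type":"string"},"squeeze":{"type":"number"}},"required":["series"]}

```bash
mkdir -p pics; ls; python3 - <<'E'
from cell import telemetry,cams,env
import cv2,numpy as np
o=telemetry.get_obs();print(o)
a=cams.read_camera("scene");b=cams.read_camera("side")
cv2.imwrite("pics/scene.png",a);cv2.imwrite("pics/side.png",b)
for n in("scene","side","wrist"):print(n,cams.calibration(n))
E
```

```text
pics
{'time_s': 0.0, 'qpos': array([-72.24371982,  18.43987631,  -4.01594162,  83.17607991,
         1.29374283,  78.54084624,  -3.26038638]), 'joint_velocities': array([-0.07197734, -0.04031075,  0.01799271,  0.01282537, -0.11521443,
       -0.02255928,  0.0260675 ]), 'effort': array([-7.76639672e-05, -4.91296971e+01, -4.03763736e-01, -3.12533462e+01,
       -6.39255135e-02,  4.40199778e-02,  1.83264392e-04]), 'tool_pos': array([0.18934153, 0.62116765, 0.19554204]), 'tool_rot': array([-1.79888375e+02,  4.45815261e-03,  1.63053252e+02]), 'force': array([ 0.63777311,  0.34954185, -0.72832529]), 'wrist_torque': array([0.00848277, 0.00582039, 0.0319181 ]), 'grasp_force': 0.0, 'grip_width': 0.08724130735132433}
scene {'K': array([[511.54894031,   0.        , 311.63500905],
       [  0.        , 511.54894031, 203.52164699],
       [  0.        ,   0.        ,   1.        ]]), 'origin': array([1.39332891, 0.07467761, 1.07627482]), 'rotation': array([-139.26083165,    1.01166322,   93.71323353])}
side {'K': array([[466.99957068,   0.        , 318.9774091 ],
       [  0.        , 466.99957068, 194.02293747],
       [  0.        ,   0.        ,   1.        ]]), 'origin': array([ 0.40292573, -0.80315911,  0.66454705]), 'rotation': array([-123.71439953,   -0.87103189,  -10.90983679])}
wrist {'K': array([[309.70691629,   0.        , 317.88119233],
       [  0.        , 309.70691629, 199.25235589],
       [  0.        ,   0.        ,   1.        ]]), 'hand_eye': array([[-3.01772494e-05, -9.61640143e-01, -2.74314115e-01,
         7.56371730e-02],
       [ 9.99999973e-01, -9.24163410e-05,  2.13966441e-04,
        -3.50526409e-04],
       [-2.31109826e-04, -2.74314101e-01,  9.61640120e-01,
        -1.88205935e-01],
       [ 0.00000000e+00,  0.00000000e+00,  0.00000000e+00,
         1.00000000e+00]])}
```

View pics/scene.png

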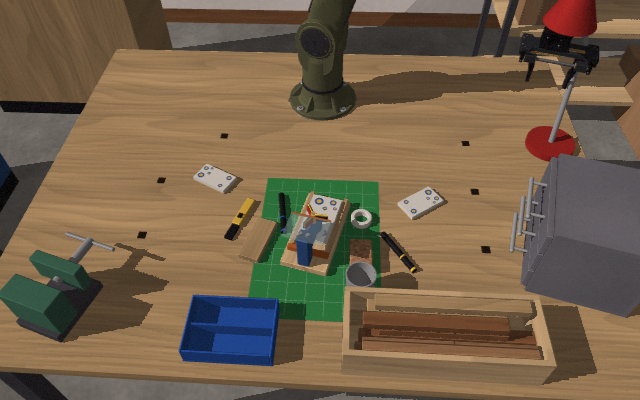

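View pics/side.png

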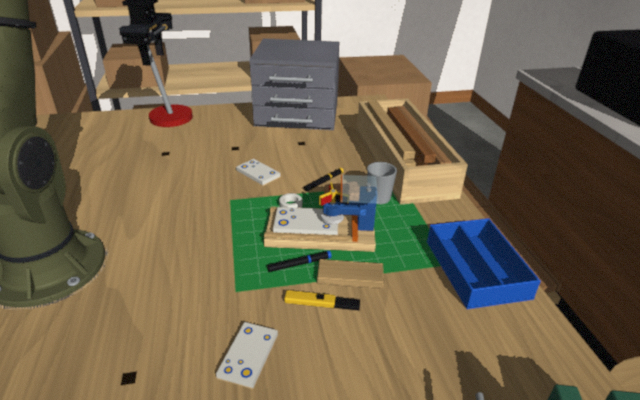

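The press is at about (318,235) in scene and (320,225) in side; two small decoy blanks lie elsewhere. I'll enlarge both views.

```bash
python3 - <<'E'
import cv2
a=cv2.imread("pics/scene.png")[180:285,265:405];cv2.imwrite("pics/sc2.png",cv2.resize(a,None,fx=5.7,fy=5.7,interpolation=cv2.INTER_CUBIC))
a=cv2.imread("pics/side.png")[160:260,255:395];cv2.imwrite("pics/si2.png",cv2.resize(a,None,fx=5.7,fy=5.7,interpolation=cv2.INTER_CUBIC))
E
```

```text
(no output)
```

View pics/sc2.png

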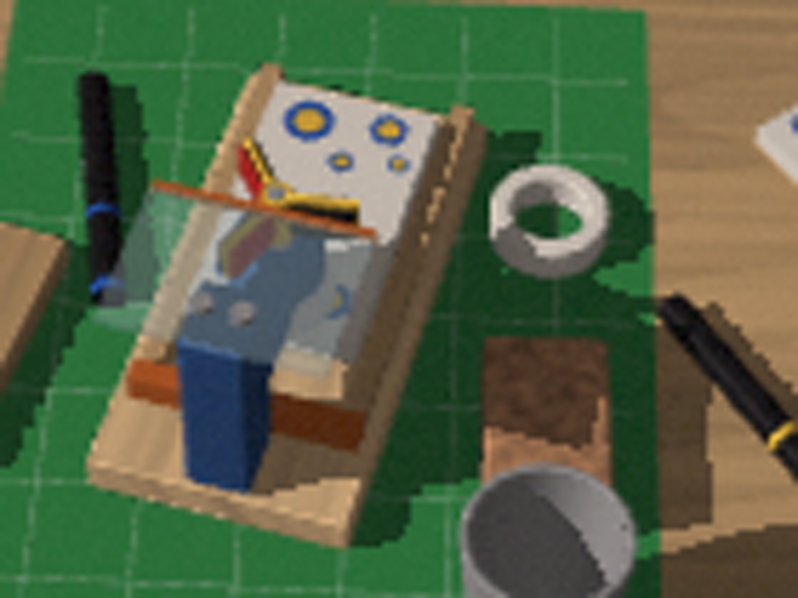

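View pics/si2.png

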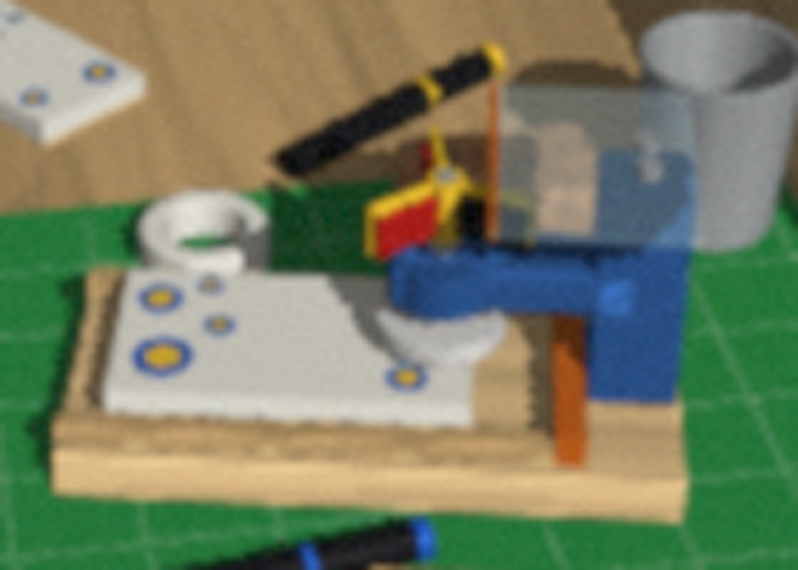

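```bash
cat > h.py <<'E'
import numpy as np,cv2
from scipy.spatial.transform import Rotation as R
from scipy.optimize import least_squares
from cell import telemetry,cams,env
def cam(n):
    c=cams.calibration(n);return np.array(c["K"]),np.array(c["origin"]),R.from_euler("xyz",c["rotation"],degrees=True).as_matrix()
def proj(n,P):
    K,o,M=cam(n);p=(np.atleast_2d(P)-o)@M@K.T;return p[:,:2]/p[:,2:]
def ray(n,uv,z):
    K,o,M=cam(n);d=M@np.linalg.solve(K,[*uv,1]);return o+d*(z-o[2])/d[2]
def pw(q,P):
    P=np.atleast_2d(P).astype(float);c,s=np.cos(q[2]),np.sin(q[2])
    return np.c_[q[0]+c*P[:,0]-s*P[:,1],q[1]+s*P[:,0]+c*P[:,1],P[:,2]]
S=lambda u,v:(265+u/5.7,180+v/5.7)
D=lambda u,v:(255+u/5.7,160+v/5.7)
E
python3 - <<'E'
from h import *
sc=[((95,-60,20),S(90,465)),((95,60,20),S(348,522)),((95,60,0),S(348,547)),((16,-50,125),S(153,185)),((16,50,125),S(375,233)),((93,-15,20),S(187,482)),((93,15,20),S(250,490))]
sd=[((95,-60,0),D(685,520)),((95,-60,20),D(685,492)),((-145,-60,0),D(55,492)),((16,50,125),D(490,82)),((16,-50,125),D(493,238)),((57,-15,20),D(587,400)),((93,-15,20),D(675,402))]
def f(q):
    r=[]
    for n,L in(("scene",sc),("side",sd)):
        r.append(proj(n,pw(q,np.array([l[0] for l in L])/1e3))-np.array([l[1] for l in L]))
    return np.vstack(r).ravel()
s=least_squares(f,[0.7,0,0],loss="soft_l1");q=s.x;print(q,np.degrees(q[2]));print(f(q).reshape(-1,2).round(1).tolist())
np.save("q.npy",q)
c,sn=np.cos(q[2]),np.sin(q[2]);Rt=np.array([[c,sn],[-sn,c]])
def inpress(n,uv,z):
    p=ray(n,uv,z)[:2]-q[:2];return (Rt@p*1e3).round(1)
print("blank side",[inpress("side",D(*p),.038) for p in((108,388),(472,398),(125,270))])
print("blank scene",[inpress("scene",S(*p),.038) for p in((283,82),(440,112))])
for z in(.111,.114,.116):
    print(z,"hub",inpress("scene",S(275,190),z),inpress("side",D(445,177),z),"tips",inpress("scene",S(247,143),z),inpress("scene",S(356,206),z),inpress("side",D(368,208),z),inpress("side",D(435,135),z))
E
```

```text
[ 0.59984577  0.01116754 -0.2325954 ] -13.32673454496409
[[-0.7, -0.7], [0.4, 0.8], [0.4, 0.9], [0.1, -1.1], [0.9, -0.6], [-0.3, -0.1], [0.2, 1.4], [-0.2, 0.6], [0.6, -1.6], [0.1, 1.2], [0.1, 0.5], [-0.5, -1.4], [-0.5, 0.9], [0.2, 1.1]]
blank side [array([-126.1,  -38.8]), array([ 12.7, -36.4]), array([-128.7,   39. ])]
blank scene [array([-126. ,  -36.7]), array([-128.4,   40.1])]
0.111 hub [-3.3 -2.2] [-0.6  5. ] tips [-25.4 -21.6] [-4.5 33.7] [-28.9 -17.9] [-5.  34.4]
0.114 hub [-1.  -1.4] [-0.6  0.4] tips [-22.9 -20.8] [-2.1 34.3] [-28.7 -22.3] [-5.  29.7]
0.116 hub [ 0.6 -0.9] [-0.6 -2.6] tips [-21.3 -20.3] [-0.6 34.8] [-28.6 -25.3] [-5.  26.5]
```

Press is at (0.600, 0.011), yaw −13.3°; blank front at x≈−127; wings at about 97°, 217°, 337°. Tool at yaw 166.7 gives tool x = −press x and tool y = +press y.

Emit:
{"api": "arm_command", "payload": {
  "series": "0 0 0 -0.064 255;-26.6 -14.3 0 0 255;-26.6 -14.3 0 0 255;-26.6 -14.3 0 0 255;-26.6 -14.3 0 0 255;-26.6 -14.3 0 0 255;-26.6 -14.3 0 0 255;-26.6 -14.3 0 0 255;-26.6 -14.3 0 0 255;-26.6 -14.3 0 0 255;-26.6 -14.3 0 0 255;-26.6 -14.3 0 0 255;-26.6 -14.3 0 0 255;-26.6 -14.3 0 0 255;-26.6 -14.3 0 0 255;-26.6 -14.3 0 0 255;-26.6 -14.3 0 0 255",
  "squeeze": 10
}}

```text
time_s: 1.52
tool_pos: [0.5518, 0.3001, 0.1962]
tool_rot: [-180.0, -0.0, 166.7]
force: [0.5, 0.5, -0.3]
grip_width: 0.0002
grasp_force: 0.0
```

Emit:
{"api": "arm_command", "payload": {
  "series": "2.7 -20.8 0 0 255;2.7 -20.8 0 0 255;2.7 -20.8 0 0 255;2.7 -20.8 0 0 255;2.7 -20.8 0 0 255;2.7 -20.8 0 0 255;2.7 -20.8 0 0 255;2.7 -20.8 0 0 255;2.7 -20.8 0 0 255;2.7 -20.8 0 0 255;2.7 -20.8 0 0 255;2.7 -20.8 0 0 255;2.7 -20.8 0 0 255;0 0 0 0 255;0 0 0 0 255;0 0 0 0 255"
}}

```text
time_s: 2.85
tool_pos: [0.4549, 0.047, 0.1966]
tool_rot: [180.0, -0.0, 166.7]
force: [0.1, 0.3, -0.2]
grip_width: 0.0011
grasp_force: 0.0
```

```bash
cat >> h.py <<'E'
q=np.load("q.npy")
def st():
    o=telemetry.get_obs();t=np.array(o["tool_pos"]);d=t[:2]-q[:2];c,s=np.cos(q[2]),np.sin(q[2])
    print("t",round(o["time_s"],2),"press mm",(np.array([c*d[0]+s*d[1],-s*d[0]+c*d[1],t[2]])*1e3).round(1),"rot",np.round(o["tool_rot"],2),"F",np.round(o["force"],1),"w",round(o["grip_width"],4))
    return o
def wpix(P,o):
    c=cams.calibration("wrist");H=np.array(c["hand_eye"]);K=np.array(c["K"])
    T=R.from_euler("xyz",o["tool_rot"],degrees=True).as_matrix()
    p=(np.atleast_2d(P)-o["tool_pos"])@T;p=(p-H[:3,3])@H[:3,:3]
    r=np.hypot(p[:,0],p[:,1]);th=np.arctan2(r,p[:,2]);k=K[0,0]*th/r
    return np.c_[K[0,2]+k*p[:,0],K[1,2]+k*p[:,1]]
E
python3 - <<'E'
from h import *
o=st();im=cams.read_camera("wrist")
P=[(-127,40,38),(-127,-40,38),(16,50,125),(16,-50,125),(0,0,114),(-145,60,20),(-145,-60,20)]
for p,u in zip(P,wpix(pw(q,np.array(P)/1e3),o)):
    print(p,u.round());cv2.circle(im,tuple(int(round(x)) for x in u),2,(255,0,255),-1)
cv2.imwrite("pics/w1.png",im)
E
```

```text
t 2.85 press mm [-149.3    1.5  196.6] rot [179.96  -0.   166.75] F [ 0.1  0.3 -0.2] w 0.0011
(-127, 40, 38) [351. 198.]
(-127, -40, 38) [282. 198.]
(16, 50, 125) [362. 344.]
(16, -50, 125) [272. 344.]
(0, 0, 114) [317. 328.]
(-145, 60, 20) [366. 180.]
(-145, -60, 20) [267. 180.]
```

View pics/w1.png

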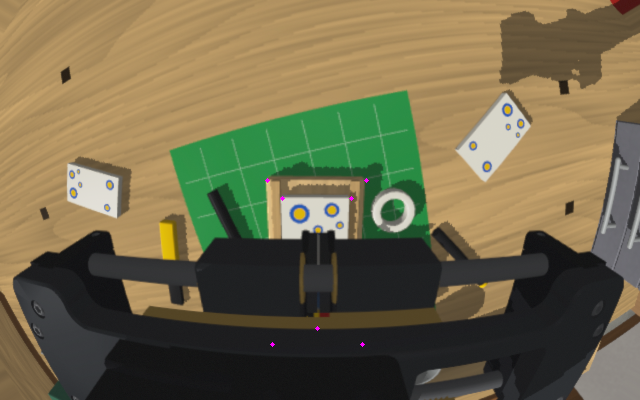

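Wrist view confirms the model: blank front edge projected at (282..351,198) and base corners (267,180),(366,180) fall on the picture. Descend and push.

Emit:
{"api": "arm_command", "payload": {
  "series": "0 -1.5 28 0 255;0 0 28 0 255;0 0 28 0 255;0 0 28 0 255;0 0 28 0 255;0 0 28 0 255;0 0 0 0 255;0 0 0 0 255;-5 0 0 0 255;-5 0 0 0 255;-5 0 0 0 255;-4 0 0 0 255;-4 0 0 0 255;-4 0 0 0 255;-4 0 0 0 255;-3 0 0 0 255;-3 0 0 0 255;-3 0 0 0 255;0 0 0 0 255"
}}

```text
time_s: 4.48
tool_pos: [0.4941, 0.0354, 0.0287]
tool_rot: [-180.0, 0.0, 166.7]
force: [-0.2, -0.7, -0.7]
grip_width: 0.0006
grasp_force: 0.0
```

```bash
python3 -c "
from h import *
st()"
```

```text
t 4.48 press mm [-108.5   -0.8   28.7] rot [-1.8000e+02  3.0000e-02  1.6671e+02] F [-0.2 -0.7 -0.7] w 0.0006
```

Emit:
{"api": "arm_command", "payload": {
  "series": "-2 0 0 0 255;-2 0 0 0 255;-1 0 0 0 255;-1 0 0 0 255;0 0 0 0 255"
}}

```text
time_s: 4.9
tool_pos: [0.4995, 0.0342, 0.0287]
tool_rot: [180.0, 0.0, 166.7]
force: [0.8, -0.1, 0.4]
grip_width: 0.0004
grasp_force: 0.0
```

Emit:
{"api": "arm_command", "payload": {
  "series": "-1 0 0 0 255;-1 0 0 0 255;0 0 0 0 255"
}}

```text
time_s: 5.15
tool_pos: [0.5015, 0.0337, 0.0287]
tool_rot: [180.0, 0.0, 166.7]
force: [0.2, 0.2, -0.6]
grip_width: 0.0003
grasp_force: 0.0
```

```bash
python3 -c "
from h import *
st()"
```

```text
t 5.15 press mm [-100.9   -0.7   28.7] rot [1.7999e+02 1.0000e-02 1.6672e+02] F [ 0.2  0.2 -0.6] w 0.0003
```

Emit:
{"api": "arm_command", "payload": {
  "series": "-1 0 0 0 255;-1 0 0 0 255;0 0 0 0 255"
}}

```text
time_s: 5.4
tool_pos: [0.5035, 0.0332, 0.0287]
tool_rot: [180.0, 0.0, 166.7]
force: [0.7, 0.4, -0.4]
grip_width: 0.0004
grasp_force: 0.0
```

```bash
python3 - <<'E'
from h import *
st()
a=cams.read_camera("side")[160:260,255:395];cv2.imwrite("pics/si3.png",cv2.resize(a,None,fx=5.7,fy=5.7,interpolation=cv2.INTER_CUBIC))
for x in(-95,45):print(x,(proj("side",pw(q,[x/1e3,-.04,.038]))-[255,160])*5.7)
E
```

```text
t 5.4 press mm [-98.9  -0.7  28.7] rot [1.8000e+02 2.0000e-02 1.6672e+02] F [ 0.7  0.4 -0.4] w 0.0004
-95 [[189.00246405 393.10623947]]
45 [[557.05722689 407.14381186]]
```

View pics/si3.png

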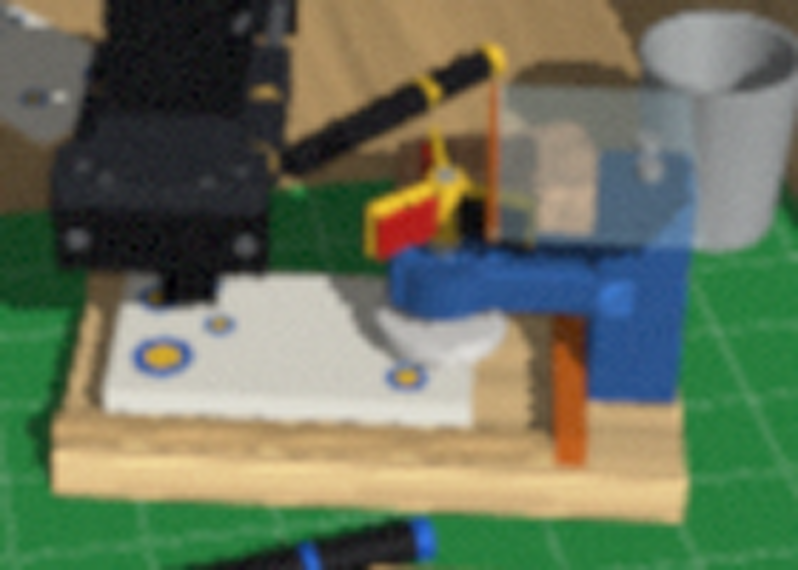

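```bash
python3 - <<'E'
from h import *
for p in[(-99,0,28.7),(-99,-15,28.7),(-99,0,38),(-99,0,45),(-99,0,55),(-99,0,100)]:print(p,((proj("side",pw(q,np.array(p)/1e3))-[255,160])*5.7).round())
E
```

```text
(-99, 0, 28.7) [[189. 349.]]
(-99, -15, 28.7) [[186. 372.]]
(-99, 0, 38) [[189. 330.]]
(-99, 0, 45) [[188. 316.]]
(-99, 0, 55) [[188. 295.]]
(-99, 0, 100) [[185. 199.]]
```

```bash
python3 - <<'E'
from h import *
o=st()
w=cams.read_camera("wrist")
for p,u in zip([0]*5,wpix(pw(q,np.array([(-127,40,38),(-127,-40,38),(-145,60,20),(-145,-60,20),(-99,0,29)])/1e3),o)):
    cv2.circle(w,tuple(int(round(x)) for x in u),2,(255,0,255),-1);print(u)
s=cams.read_camera("scene")[150:290,250:410]
s=cv2.resize(s,(400,350),interpolation=cv2.INTER_CUBIC)
w=w[80:330,120:520]
cv2.imwrite("pics/c4.png",np.hstack([s,cv2.resize(w,(400,250))if 0 else np.vstack([w,np.zeros((100,400,3),np.uint8)])]))
for p in[(-99,0,28.7),(-99,0,60)]:print((proj("scene",pw(q,np.array(p)/1e3))-[250,150])*2.5)
E
```

```text
t 5.45 press mm [-99.   -0.8  28.7] rot [1.8000e+02 1.0000e-02 1.6671e+02] F [-0.9 -0.1  0.2] w 0.0004
[385.48112064 193.94769532]
[253.67250297 193.85955582]
[410.29246217 160.72857596]
[228.51603361 160.5338678 ]
[319.47854933 231.7393155 ]
[[187.12988799 141.7833506 ]]
[[187.18670614 122.58839553]]
```

View pics/c4.png

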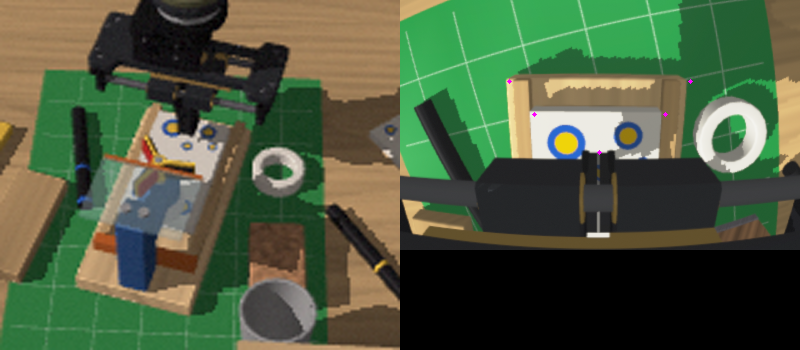

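The blank has not moved: the tip in the side view (190,300) and scene crop (188,130) hangs about 20 mm higher than the reported TCP. I'll touch down gently on the blank's top to get the real tip offset.

Emit:
{"api": "arm_command", "payload": {
  "series": "0 0 2 0 255;0 0 2 0 255;0 0 1 0 255;0 0 0 0 255"
}}

```text
time_s: 5.88
tool_pos: [0.5029, 0.0333, 0.0233]
tool_rot: [-180.0, -0.0, 166.7]
force: [0.0, -0.3, -0.7]
grip_width: 0.0003
grasp_force: 0.0
```

Emit:
{"api": "arm_command", "payload": {
  "series": "0 0 1.5 0 255;0 0 1.5 0 255;0 0 0 0 255"
}}

```text
time_s: 6.13
tool_pos: [0.503, 0.0333, 0.0203]
tool_rot: [-180.0, -0.0, 166.7]
force: [-0.7, -0.0, 0.0]
grip_width: 0.0006
grasp_force: 0.0
```

Emit:
{"api": "arm_command", "payload": {
  "series": "0 0 1 0 255;0 0 1 0 255;0 0 0 0 255"
}}

```text
time_s: 6.38
tool_pos: [0.5031, 0.0333, 0.0185]
tool_rot: [-180.0, -0.0, 166.7]
force: [0.4, -0.6, 0.0]
grip_width: 0.0004
grasp_force: 0.0
```

Emit:
{"api": "arm_command", "payload": {
  "series": "0 0 1 0 255;0 0 1 0 255;0 0 0 0 255"
}}

```text
time_s: 6.63
tool_pos: [0.5031, 0.0333, 0.0165]
tool_rot: [-180.0, -0.0, 166.7]
force: [-0.2, -0.8, -0.0]
grip_width: 0.0006
grasp_force: 0.0
```

Emit:
{"api": "arm_command", "payload": {
  "series": "0 0 1 0 255;0 0 1 0 255;0 0 0 0 255"
}}

```text
time_s: 6.88
tool_pos: [0.5031, 0.0333, 0.0145]
tool_rot: [-180.0, -0.0, 166.7]
force: [0.6, 0.5, -1.3]
grip_width: 0.0007
grasp_force: 0.0
```

Emit:
{"api": "arm_command", "payload": {
  "series": "0 0 1 0 255;0 0 1 0 255;0 0 0 0 255"
}}

```text
time_s: 7.13
tool_pos: [0.5033, 0.0333, 0.0126]
tool_rot: [180.0, 0.0, 166.7]
force: [-0.2, 0.4, 0.1]
grip_width: 0.0003
grasp_force: 0.0
```

```bash
python3 - <<'E'
from h import *
o=st()
d=cams.read_camera("side")[175:255,255:365];d=cv2.resize(d,None,fx=3.6,fy=3.6,interpolation=cv2.INTER_CUBIC)
s=cams.read_camera("scene")[160:240,285:395];s=cv2.resize(s,None,fx=3.6,fy=3.6,interpolation=cv2.INTER_CUBIC)
for z in(12.6,38,50):
    for n,im,off in(("side",d,(255,175)),("scene",s,(285,160))):
        u=((proj(n,pw(q,np.array((-99,-1,z))/1e3))[0]-off)*3.6);print(n,z,u.round())
cv2.imwrite("pics/c5.png",np.hstack([d,s]))
E
```

```text
t 7.13 press mm [-99.1  -0.7  12.6] rot [1.7999e+02 1.0000e-02 1.6672e+02] F [-0.2  0.4  0.1] w 0.0003
side 12.6 [120. 188.]
scene 12.6 [142. 182.]
side 38 [119. 155.]
scene 38 [142. 160.]
side 50 [119. 140.]
scene 50 [142. 149.]
```

View pics/c5.png

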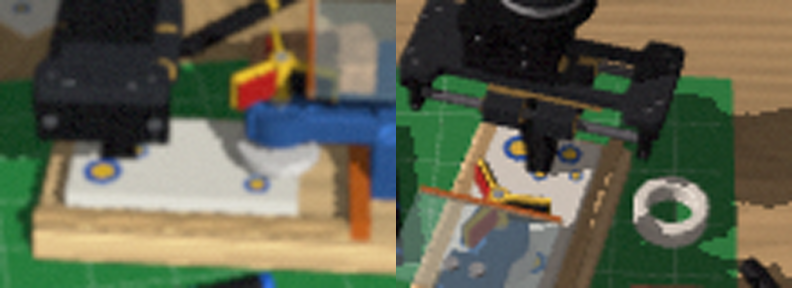

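Emit:
{"api": "arm_command", "payload": {
  "series": "0 0 1 0 255;0 0 1 0 255;0 0 0 0 255"
}}

```text
time_s: 7.48
tool_pos: [0.5033, 0.0333, 0.0125]
tool_rot: [180.0, -0.0, 166.7]
force: [-5.8, -0.3, 14.8]
grip_width: 0.0004
grasp_force: 7.6
```

Emit:
{"api": "arm_command", "payload": {
  "series": "0 0 1 0 255;0 0 1 0 255;0 0 0 0 255"
}}

```text
time_s: 7.73
tool_pos: [0.5033, 0.0333, 0.0124]
tool_rot: [179.9, -0.1, 166.7]
force: [-11.2, -0.8, 31.3]
grip_width: 0.0008
grasp_force: 15.3
```

Emit:
{"api": "arm_command", "payload": {
  "series": "0 0 1 0 255;0 0 0 0 255"
}}

```text
time_s: 7.9
tool_pos: [0.5033, 0.0334, 0.0123]
tool_rot: [179.9, -0.1, 166.7]
force: [-15.2, -1.5, 39.0]
grip_width: 0.0007
grasp_force: 19.1
```

Emit:
{"api": "arm_command", "payload": {
  "series": "0 0 1 0 255;0 0 0 0 255"
}}

```text
time_s: 8.07
tool_pos: [0.5033, 0.0333, 0.0123]
tool_rot: [179.9, -0.1, 166.7]
force: [-18.0, -2.5, 45.9]
grip_width: 0.0005
grasp_force: 23.0
```

Contact: true tip is 25.5 mm above the reported TCP. Back off, lower correctly, and push.

Emit:
{"api": "arm_command", "payload": {
  "series": "0 0 -12 0 255;0 0 -23 0 255;0 0 0 0 255;17 0.7 0 0 255;17 0 0 0 255;17 0 0 0 255;0 0 0 0 255;0 0 20 0 255;0 0 18 0 255;0 0 0 0 255;0 0 0 0 255"
}}

```text
time_s: 8.98
tool_pos: [0.4533, 0.0452, 0.003]
tool_rot: [-179.9, -0.1, 166.7]
force: [1.0, -0.7, 0.5]
grip_width: 0.0008
grasp_force: 0.0
```

```bash
python3 -c "
from h import *
st()"
```

```text
t 8.98 press mm [-150.5   -0.7    3. ] rot [-1.7992e+02 -9.0000e-02  1.6670e+02] F [ 1.  -0.7  0.5] w 0.0008
```

Tip at about z=28.5. Push 44 mm.

Emit:
{"api": "arm_command", "payload": {
  "series": "-4 0.7 0 0 255;-4 0 0 0 255;-4 0 0 0 255;-4 0 0 0 255;-4 0 0 0 255;-4 0 0 0 255;-4 0 0 0 255;-4 0 0 0 255;-3 0 0 0 255;-3 0 0 0 255;-2 0 0 0 255;-2 0 0 0 255;0 0 0 0 255"
}}

```text
time_s: 10.07
tool_pos: [0.4953, 0.0366, 0.0037]
tool_rot: [180.0, 0.0, 166.7]
force: [-0.8, -0.7, 0.0]
grip_width: 0.0005
grasp_force: 0.0
```

Emit:
{"api": "arm_command", "payload": {
  "series": "-1 0 0 0 255;-1 0 0 0 255;0 0 0 0 255"
}}

```text
time_s: 10.32
tool_pos: [0.4956, 0.0365, 0.0035]
tool_rot: [-180.0, -0.1, 166.7]
force: [-4.3, 0.4, 2.9]
grip_width: 0.0003
grasp_force: 2.1
```

Emit:
{"api": "arm_command", "payload": {
  "series": "-1 0 0 0 255;-1 0 0 0 255;0 0 0 0 255"
}}

```text
time_s: 10.57
tool_pos: [0.4956, 0.0365, 0.0032]
tool_rot: [-180.0, -0.4, 166.7]
force: [-8.8, 1.7, 6.4]
grip_width: 0.0005
grasp_force: 4.5
```

```bash
python3 -c "
from h import *
st()"
```

```text
t 10.57 press mm [-107.3    0.6    3.2] rot [-179.97   -0.36  166.74] F [-8.8  1.7  6.4] w 0.0005
```

Emit:
{"api": "arm_command", "payload": {
  "series": "10 0 0 0 255;20 0 0 0 255;20 0 -10 0 255;0 0 -40 0 255;0 0 -40 0 255;0 0 -37 0 255;0 0 0 0 255;0 0 0 0 255"
}}

```text
time_s: 11.23
tool_pos: [0.4525, 0.0477, 0.1334]
tool_rot: [179.8, 0.4, 166.7]
force: [-1.0, 0.8, -0.4]
grip_width: 0.0002
grasp_force: 0.0
```

```bash
python3 - <<'E'
from h import *
o=st()
d=cams.read_camera("side")[175:255,255:380];d=cv2.resize(d,None,fx=6.4,fy=6.4,interpolation=cv2.INTER_CUBIC)[:512,:800]
s=cams.read_camera("scene")[192:242,290:340];cv2.imwrite("pics/x.png",s)
u=lambda p:((proj("side",pw(q,np.array(p)/1e3))[0]-(255,175))*6.4).round()
print(u((-95,-40,38)),u((-95,40,38)),u((45,-40,38)))
s=cv2.resize(s,(280,280),interpolation=cv2.INTER_CUBIC)
d[:280,:280]=s
cv2.imwrite("pics/c6.png",d)
E
```

```text
t 11.23 press mm [-151.8    1.6  133.4] rot [179.78   0.39 166.72] F [-1.   0.8 -0.4] w 0.0002
[212. 345.] [234. 209.] [625. 361.]
```

View pics/c6.png

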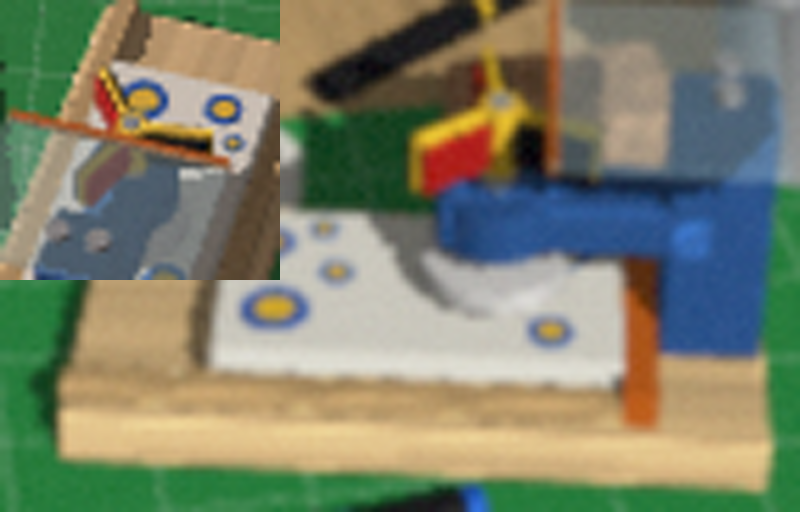

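Blank's back edge sits flush against the orange stop at (625,330) and wings are unchanged (~97/217/337°). Move over the gap in front of the black third wing and enter behind the 217° wing.

Emit:
{"api": "arm_command", "payload": {
  "series": "-25 -6 0 0 255;-25 -6 0 0 255;-25 -6 0 0 255;-25 -6 0 0 255;-25 -6 0 0 255;-25 -5.6 0 0 255;0 0 0 0 255;0 0 0 0 255;0 0 20 0 255;0 0 20 0 255;0 0 19 0 255;0 0 0 0 255;0 0 0 0 255"
}}

```text
time_s: 12.42
tool_pos: [0.5856, -0.0211, 0.0703]
tool_rot: [-180.0, -0.2, 166.8]
force: [-0.4, -0.9, 0.1]
grip_width: 0.0002
grasp_force: 0.0
```

```bash
python3 -c "
from h import *
st()"
```

```text
t 12.42 press mm [ -6.4 -34.7  70.3] rot [-179.96   -0.22  166.76] F [-0.4 -0.9  0.1] w 0.0002
```

Emit:
{"api": "arm_command", "payload": {
  "series": "4.4 4.2 0 0 255;4.4 4.2 0 0 255;4.4 4.2 0 0 255;4.4 4.1 0 0 255;3.7 5.9 0 0 255;3.7 5.9 0 0 255;-0.7 5.7 0 0 255;-0.7 5.7 0 0 255;-0.7 5.7 0 0 255;-4.8 4.4 0 0 255;-4.8 4.4 0 0 255;-4.8 4.4 0 0 255;-2.8 2.5 0 0 255;-2.8 2.5 0 0 255;-4 2 0 0 255;0 0 0 0 255;0 0 0 0 255"
}}

```text
time_s: 13.83
tool_pos: [0.6046, 0.042, 0.0718]
tool_rot: [180.0, 0.0, 166.7]
force: [-1.1, 0.2, -0.3]
grip_width: 0.0005
grasp_force: 0.1
```

```bash
python3 -c "
from h import *
st()
s=cams.read_camera('scene');cv2.imwrite('pics/y.png',s)
h=cv2.cvtColor(s,cv2.COLOR_BGR2HSV)
m=cv2.inRange(h,(20,150,120),(33,255,255))
ys,xs=np.nonzero(m)
hub=proj('scene',pw(q,[0,0,.112]))[0]
k=np.hypot(xs-hub[0],ys-hub[1])<28
c,s_=np.cos(q[2]),np.sin(q[2])
P=np.array([ray('scene',(x,y),.112)[:2]-q[:2] for x,y in zip(xs[k],ys[k])])*1e3
p=np.c_[c*P[:,0]+s_*P[:,1],-s_*P[:,0]+c*P[:,1]]
r=np.hypot(*p.T);a=np.degrees(np.arctan2(p[:,1],p[:,0]))%360
for i in np.argsort(a):
  if 15<r[i]<42:print(int(a[i]),int(r[i]),end='; ')
"
```

```text
t 13.83 press mm [-2.5 31.1 71.8] rot [1.7998e+02 5.0000e-02 1.6672e+02] F [-1.1  0.2 -0.3] w 0.0005
80 19;
```

Emit:
{"api": "arm_command", "payload": {
  "series": "1.5 0 -20 0 255;0 0 -21 0 255;0 0 -21 0 255;0 0 0 0 255;4 -20 0 0 255;4 -20 0 0 255;4 -21 0 0 255;0 0 0 0 255;0 0 0 0 255;0 0 21 0 255;0 0 21 0 255;0 0 20.5 0 255;0 0 0 0 255;0 0 0 0 255"
}}

```text
time_s: 15.05
tool_pos: [0.5762, -0.0133, 0.0702]
tool_rot: [-180.0, -0.1, 166.8]
force: [-0.2, 0.4, 0.6]
grip_width: 0.0006
grasp_force: 0.0
```

```bash
python3 -c "
from h import *
st()
s=cams.read_camera('side');cv2.imwrite('pics/y2.png',s)
h=cv2.cvtColor(s,cv2.COLOR_BGR2HSV)
u=proj('side',pw(q,[0,0,.1]))[0].astype(int);print(u)
for n,lo,hi in(('red',(0,170,70),(6,255,255)),('yel',(20,150,90),(33,255,255))):
  m=cv2.inRange(h,lo,hi)[u[1]-22:u[1]+16,u[0]-18:u[0]+22]
  print(n);print('\n'.join(''.join('#' if v else '.' for v in r) for r in m))
"
```

```text
t 15.05 press mm [-17.4 -29.3  70.2] rot [-1.7997e+02 -1.3000e-01  1.6679e+02] F [-0.2  0.4  0.6] w 0.0006
[333 196]
red
........................................
........................................
........................................
........................................
........................................
........................................
........................................
........................................
........................................
........................................
........................................
........................................
........................................
........................................
........................................
........................................
........................................
........................................
........................................
........................................
........................................
........................................
........................................
....................................
[... 1440 characters left out ...]
...
........................................
........................................
........................................
........................................
........................................
........................................
........................................
................#.......................
.........................#..............
........................##..............
........................##..............
........................##..............
........................##..............
........................................
........................................
........................................
........................................
```

Emit:
{"api": "arm_command", "payload": {
  "series": "3.3 5.7 0 0 255;3.3 5.7 0 0 255;3.7 5.9 0 0 255;3.7 5.9 0 0 255;-0.7 5.7 0 0 255;-0.7 5.7 0 0 255;-0.7 5.7 0 0 255;-4.8 4.4 0 0 255;-4.8 4.4 0 0 255;-4.8 4.4 0 0 255;-2.8 2.5 0 0 255;-2.8 2.5 0 0 255;-3 2 0 0 255;0 0 0 0 255;0 0 0 0 255"
}}

```text
time_s: 16.35
tool_pos: [0.602, 0.0421, 0.0712]
tool_rot: [180.0, 0.0, 166.7]
force: [-0.1, -0.0, -0.2]
grip_width: 0.0003
grasp_force: 0.1
```

Emit:
{"api": "arm_command", "payload": {
  "series": "1.5 0 -20 0 255;0 0 -21 0 255;0 0 -21 0 255;0 0 0 0 255;5 -20 0 0 255;5 -20 0 0 255;4.5 -21 0 0 255;0 0 0 0 255;0 0 0 0 255"
}}

```text
time_s: 17.1
tool_pos: [0.5717, -0.0152, 0.1332]
tool_rot: [180.0, 0.0, 166.5]
force: [0.3, 0.4, -0.6]
grip_width: 0.0003
grasp_force: 0.0
```

```bash
python3 - <<'E'
from h import *
o=st()
d=cams.read_camera("side")[160:230,290:370];d=cv2.resize(d,None,fx=5,fy=5,interpolation=cv2.INTER_CUBIC)
s=cams.read_camera("scene")[190:250,285:365];s=cv2.resize(s,None,fx=5,fy=5,interpolation=cv2.INTER_CUBIC)
im=np.zeros((550,800,3),np.uint8);im[:350,:400]=d;im[:300,400:]=s
w=cams.read_camera("wrist");im[350:550,400:]=w[200:400,120:520]
cv2.imwrite("pics/c7.png",im)
E
```

```text
t 17.1 press mm [-21.3 -32.2 133.2] rot [1.7997e+02 3.0000e-02 1.6654e+02] F [ 0.3  0.4 -0.6] w 0.0003
```

View pics/c7.png

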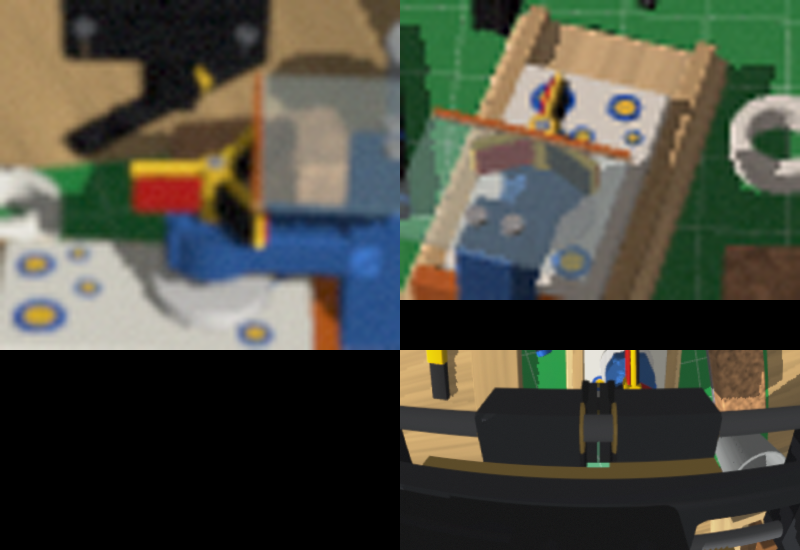

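The wing now stands at ~180° (two strokes worked). Third stroke.

Emit:
{"api": "arm_command", "payload": {
  "series": "0 0 21 0 255;0 0 21 0 255;0 0 21 0 255;0 0 0 0 255;0 0 0 0 255;1.3 7.1 0 0 255;1.3 7.1 0 0 255;3.7 5.9 0 0 255;3.7 5.9 0 0 255;-0.7 5.7 0 0 255;-0.7 5.7 0 0 255;0 0 0 0 255"
}}

```text
time_s: 18.25
tool_pos: [0.5726, 0.0271, 0.0704]
tool_rot: [179.9, 0.0, 166.9]
force: [-0.4, 0.3, 0.2]
grip_width: 0.0003
grasp_force: 0.1
```

Emit:
{"api": "arm_command", "payload": {
  "series": "-0.7 5.7 0 0 255;-4.8 4.4 0 0 255;-4.8 4.4 0 0 255;-4.8 4.4 0 0 255;0 0 0 0 255"
}}

```text
time_s: 18.67
tool_pos: [0.5918, 0.0407, 0.0698]
tool_rot: [-180.0, -0.1, 166.8]
force: [-1.5, 1.4, 0.4]
grip_width: 0.0004
grasp_force: 0.3
```

```bash
python3 -c "
from h import *
st()"
```

```text
t 18.67 press mm [-14.7  26.8  69.8] rot [-1.8000e+02 -5.0000e-02  1.6676e+02] F [-1.5  1.4  0.4] w 0.0004
```

Emit:
{"api": "arm_command", "payload": {
  "series": "-3.2 1.8 0 0 255;-3.2 1.5 0 0 255;-3.2 1 0 0 255;0 0 0 0 255;0 0 0 0 255"
}}

```text
time_s: 19.08
tool_pos: [0.5931, 0.0415, 0.0686]
tool_rot: [-179.8, -1.0, 166.7]
force: [-19.6, -0.6, 11.4]
grip_width: 0.0002
grasp_force: 9.7
```

Emit:
{"api": "arm_command", "payload": {
  "series": "1.5 0 -20 0 255;0 0 -21 0 255;0 0 -21 0 255;0 0 0 0 255;5 -20 0 0 255;5 -20 0 0 255;4.5 -21 0 0 255;0 0 0 0 255;0 0 0 0 255;0 0 21 0 255;0 0 21 0 255;0 0 21 0 255;0 0 0 0 255;0 0 0 0 255;1.3 7.1 0 0 255;1.3 7.1 0 0 255;0 0 0 0 255"
}}

```text
time_s: 20.5
tool_pos: [0.5718, -0.0112, 0.0693]
tool_rot: [-179.1, 0.1, 166.5]
force: [-1.3, -18.9, -4.9]
grip_width: 0.0004
grasp_force: 9.7
```

Emit:
{"api": "arm_command", "payload": {
  "series": "3.7 5.9 0 0 255;3.7 5.9 0 0 255;0 0 0 0 255"
}}

```text
time_s: 20.75
tool_pos: [0.5712, -0.0096, 0.07]
tool_rot: [-178.5, 0.8, 166.1]
force: [7.1, -38.3, -11.6]
grip_width: 0.0004
grasp_force: 17.5
```

```bash
python3 -c "
from h import *
st()"
```

```text
t 20.75 press mm [-23.1 -26.8  70. ] rot [-178.53    0.79  166.08] F [  7.1 -38.3 -11.6] w 0.0004
```

Firm stop reached (20 N then 38 N, consistent wing angle ~87°/207°). Back off and lift clear.

Emit:
{"api": "arm_command", "payload": {
  "series": "-3 -8 0 0 255;-3 -8 0 0 255;0 -6 0 0 255;0 -4 0 0 255;0 0 0 0 255;0 0 -21 0 255;0 0 -30 0 255;0 0 -30 0 255;25 0 0 0 255;30 0 0 0 255;30 0 0 0 255;30 0 0 0 255;0 0 0 0 255;0 0 0 0 255"
}}

```text
time_s: 21.92
tool_pos: [0.4559, 0.0156, 0.1513]
tool_rot: [179.8, 0.1, 166.9]
force: [0.4, -0.6, 0.2]
grip_width: 0.0005
grasp_force: 0.0
```

```bash
python3 - <<'E'
from h import *
o=st()
c,s_=np.cos(q[2]),np.sin(q[2])
for n in("scene","side"):
    a=cams.read_camera(n);cv2.imwrite(f"pics/end_{n}.png",a)
    h=cv2.cvtColor(a,cv2.COLOR_BGR2HSV);m=cv2.inRange(h,(20,140,90),(33,255,255))
    ys,xs=np.nonzero(m);hub=proj(n,pw(q,[0,0,.108]))[0];k=np.hypot(xs-hub[0],ys-hub[1])<26
    P=np.array([ray(n,(x,y),.108)[:2]-q[:2] for x,y in zip(xs[k],ys[k])])*1e3
    p=np.c_[c*P[:,0]+s_*P[:,1],-s_*P[:,0]+c*P[:,1]];r=np.hypot(*p.T);t=np.degrees(np.arctan2(p[:,1],p[:,0]))%360
    print(n,sorted((int(A),int(B)) for A,B in zip(t,r) if 18<B<40))
    # blank front edge: white profile along press x at y=-30 and y=30, z=38
    for y in(-25,0,25):
        X=np.arange(-125,-75,2.);u=proj(n,pw(q,np.c_[X,0*X+y,0*X+38]/1e3))
        g=[int(h[int(round(v)),int(round(w)),1]) for w,v in u];print(n,y,[int(x) for x,gg in zip(X,g) if gg<60][:3])
E
```

```text
t 21.92 press mm [-141.   -28.9  151.3] rot [1.7983e+02 1.2000e-01 1.6695e+02] F [ 0.4 -0.6  0.2] w 0.0005
scene [(89, 18), (91, 20), (121, 38), (126, 39), (127, 37), (171, 18), (174, 21), (181, 20), (183, 24), (187, 20), (189, 23), (194, 20), (195, 23), (205, 27), (205, 30), (207, 23), (208, 20), (208, 34), (209, 30)]
scene -25 [-95, -93, -91]
scene 0 [-95, -93, -91]
scene 25 [-95, -93, -91]
side [(79, 18), (81, 22), (82, 26), (83, 30), (84, 34), (86, 21), (87, 25), (87, 30), (88, 34), (188, 22), (189, 20), (194, 31), (195, 29), (196, 27), (197, 25), (198, 23), (199, 20), (199, 34), (199, 36), (200, 32), (201, 18), (202, 30), (203, 28), (204, 37), (205, 26), (205, 35), (206, 24), (207, 33), (208, 31), (209, 22), (209, 39), (210, 29), (211, 20), (212, 28), (214, 18), (262, 32), (263, 21), (263, 36), (264, 25), (265, 28), (266, 32), (266, 36), (267, 39), (269, 21), (269, 24), (269, 28), (269, 32), (270, 35)]
side -25 [-97, -95, -93]
side 0 [-97, -95, -93]
side 25 [-97, -95, -93]
```

Wings rest at ~86°/206° at the stop, the blank's front edge is at −95 to −97 (home), and the robot is clear.

```bash
python3 -c "
from cell import env
print(env.sign_off())"
```

```text
the job is handed in; nothing more can be done
None
```

I pushed the blank home against the back stop and turned the thumbscrew clockwise in three strokes until it hit its firm stop. I then backed the arm off clear and handed the job in at about 22 s of robot time; the hand-in returned no verdict.

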